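# Touch off a storage tin and seat its press-in lid

### The arm

A 6-joint arm with a two-finger parallel gripper is mounted at the origin on a cart in front of the work surface, level with it; the furniture and walls round the work are solid. World frame = base frame: x ahead of the robot, y to its left, z up, the work surface at z = 0. Lengths are in m, angles in degrees, forces in N, time in s.
With the tool pointing down it reaches from about 0.375 to 0.9 m from the base axis. Payload 3.1 kg.
Tool frame: the origin (TCP) lies on the centre line of the jaws, within the pads' length; the fingertips stand 14 mm ahead of it and the grasp point (between the pads) lies 5 mm behind it (bot.tips_ahead is the distance from the TCP to the fingertips, in m); z points along the fingers, y is the line along which they close (so a half turn about z gives the same grasp; the last joint's range is limited). The gripper opens to 87 mm and grips with 3 to 60 N. Pads are 19 mm wide; open, the fingers measure 117 mm over their backs; the gripper's body (75 mm by 190 mm) begins 51 mm behind the grasp point.
Start: joints at [-80.701, 30.224, 82.088, -0, 67.689, -10.227], TCP at [0.209, -0.589, 0.207] pointing down, gripper open.
Joint ranges: [-176.69, 176.69], [-43.24, 126.21], [12.49, 139.97], [-82, 262], [0, 151.66], [-163.58, 163.58]. Speed limits (degrees/s): [159.86, 159.86, 180, 180, 180, 180].

### API

Orientations are given as a 3x3 rotation matrix whose columns are the frame's x, y, z axes.
In Python, from rig import bot gives the robot as it stands.
- The arm moves only by the tool play_rows, never from a script. Its argument "moves" is a list that holds one entry, the list of rows, each a list of 6 numbers: the shift along the tool's x, y, z in mm, then the turn, a rotation vector about the tool's x, y, z in rad. A call has 1 to 5 rows; each row shifts and turns the commanded pose from where the row before left it, along the tool's axes as they then stand; what a row does not reach is not made up. A row lasts 1/10 s, in which the tool goes at most 50 mm and 8.59 degrees, less where a joint would pass 70% of its speed; a pose out of reach is approached as far as the arm can. A call with a gripper value outside its range is refused whole. "fingers" is the opening, from -1 (shut) to 1 (fully open), set as the call begins (left out, the last holds). The fingers move at their own pace and stop on an object; the grip force is fixed at half the most. Time passes only in rows, so rows that do not move let the fingers close. It gives the time, the measured TCP pose, the force, the opening and the grip force at its end, in the units of the state.
- bot.read_state(): the state, without advancing time (a new reading comes with each control period).
- bot.capture(name): name is "scene" or "top" or "wrist"; returns a dict with "image" (400x640x3 uint8, blue, green, red), "fx", "fy", "cx", "cy" (pixels), "R" (3x3) and "t" (3): a world point X has camera coordinates R X + t. Camera axes: x right, y down, z forward; pixel columns grow to the right and rows downward; lengths in m; the calibration is good to about 2 mm. A picture is of the moment at which its call begins. There is no depth.
- bot.hand_in(): hands the job in; it is judged then, once.
Trained networks look in a picture, given as the dict that the camera call returned (one of the last four; its "shot" number tells which), for a name from the list of things; names that differ only in an ending like _2 or _b are one class to them, and where a whole thing is asked for, a point or a joint stands for the part that bears it (a point fixed in the world has none). Each returns a list of dicts, best first, with "confidence" (0 to 1); they miss things now and then, are a little off and sometimes report something else, mostly with a low value. They report only what shows in the picture. A call takes as long as a camera call.
- bot.search_frame(picture, query): "centre" ([column, row] in pixels, amid what is visible of it).
- bot.silhouettes(picture, query): "pixels" (400x640 bool, what is visible of it) and "centre" ([column, row] in pixels, amid what is visible of it).
- bot.pinpoint(picture, query): "centre" ([column, row] in pixels: a listed point, or the origin of a listed thing).
The state is a dict: "time_s": time; "joint_positions": joint angles; "qvel": joint speeds; "tau": joint torques, N m; "position": TCP position; "tcp_rot": TCP orientation; "force": force on the tool from outside, world axes, zero at the start; "moment": the same for the moment, N m; "opening": opening from 0.0 (shut) to 1.0 (fully open); "grasp_force": force on a finger pad.
Only numpy, scipy, OpenCV 4.12 (cv2) and the standard library are available. Lean on these libraries where they do the work, as an engineer would, in place of code of your own. Each camera call takes 0.05 s, during which the arm holds its last target. There are 200 camera calls.

### The job

The open steel tin stands loose and a little askew on its cork mat; find out by touch exactly how it stands: with the fingertips lightly touch its long near side close to the left corner, then close to the right corner, then either of its ends, without shifting the tin. Then take the press-in lid by its wooden grip, set it squarely into the tin's mouth and press it down, without forcing, until it is fully home on the bead inside. Let go, and leave the other things alone.

Things in the scene. Friction and masses are not known exactly. Their poses are not given: they have to be found in the camera images.
- mat: Cork mat, 170 x 220 x 5 mm, rounded corners, fixed to the worktop. Origin: centre of its underside. x across it (170 mm, away from the robot to within 0.25 rad), y along it (220 mm, to the left), z up. On it stands the open tin: outside 100 mm across (its x) x 146 mm long (its y) x 100 mm tall, smooth upright walls 3 mm thick, rim 105 mm above the worktop.
- tin_place (a point): Middle of the mat's top (5 mm above the worktop), axes as the mat's: only roughly where the tin stands. The tin's middle is up to 15 mm off along mat x and along y, and the tin is turned up to 0.2 rad either way against the mat; no measured pose tells how. It is loose, about 1.6 kg, and starts to slide when pushed sideways with some 8 N.
- lid_grip (a point): Centre of the wooden grip of the press-in lid, 32 mm above the lid's underside. Grip: upright bar 16 mm wide (point x), 70 mm long (point y), from 14 to 50 mm above the underside; pinch its 16 mm width from above. z up. Lid: loose, 0.2 kg, lies flat beside the mat, its long side along point y to within 0.4 rad of the robot's left; a half turn makes no difference.
- lid_foot (a point): Middle of the lid's underside, axes as lid_grip. Lid 91 (x) x 137 (y) mm, 14 mm thick, lowest 4 mm bevelled 3 mm inward; fits the tin's 94 x 140 mm mouth with 1.5 mm play a side. Four sprung rubber lips stand out 2.5 mm and rub on the walls: 10 to 15 N to push in; it stays where left. Home: underside on the bead 22 mm below the rim, 83 mm above the worktop.
- jar: Glass jar with a grey lid, 73 mm across, 100 mm tall, stands left of the work; leave alone. Origin: centre of its underside.
- mug: Brown mug with a handle, 98 mm tall, stands right of the work; leave alone. Origin: centre of its underside.
- mill: Wooden pepper mill, 58 mm across, 150 mm tall, stands behind the work; leave alone. Origin: centre of its underside.

How it is judged (in metres and radians):
On the way, in this order (a step that is already met when the one before it is completed fails the run):
1. the tin's long near side is touched with the fingers close to its left corner (contact force between the fingers and tin_c1 above 0.4 N).
2. the tin's long near side is touched with the fingers close to its right corner (contact force between the fingers and tin_c2 above 0.4 N).
3. one end of the tin is touched with the fingers ((contact force between the fingers and tin_c5 above 0.4 N or contact force between the fingers and tin_c6 above 0.4 N)).
At the end, for the whole second after the job is handed in: The lid lies level inside the tin (within 2 degrees), fully down on the bead (grip centre 112 to 117.5 mm above the worktop, within 4 mm of the tin's middle), at rest and released (horizontal distance between lid_grip and tin_c0 below 0.004 m and height (world z) of lid_grip between 0.112 and 0.1175 m and angle between lid_grip's own z axis and vertical below 0.035 rad and linear speed of lid below 0.01 m/s); the robot touches nothing.
It fails at once if the tin is shifted more than 5 mm from where it stood (distance of any of tin_c0, tin_c5, tin_c6 from where it was at the start of the episode above 0.005 m).
It fails at once if a wall of the tin is pushed or leaned on with more than 30 N (contact force between anything else and tin_c1 above 30 N or contact force between anything else and tin_c2 above 30 N or contact force between anything else and tin_c3 above 30 N or contact force between anything else and tin_c4 above 30 N or contact force between anything else and tin_c5 above 30 N or contact force between anything else and tin_c6 above 30 N).
It fails at once if the lid is forced down on the bead on either long side with more than 25 N (contact force between lid and tin_c7 above 25 N or contact force between lid and tin_c8 above 25 N).
It fails at once if the jar, the mug or the mill is moved by more than 30 mm (distance of any of jar, mug, mill from where it was at the start of the episode above 0.03 m).
It also fails if it takes over 72 s, if anything falls off the work surface, if the arm or the gripper's body presses on something with over 40 N, if the wrist force passes 120 N, or if a joint passes its speed limit or range.

## Working session

There is one attempt and no reset: what is moved stays moved. The work goes in short steps, Python scripts to look and compute and a tool call to move; the robot and the scene stay as the last step left them, time stands still between calls to the robot, and variables do not carry over. Pictures are saved under pics/ and viewed, at most 10 in all, crops included, and the job is handed in when it is done.

Besides the shell and the picture viewer there is one more tool, called as name(argument=value, ...), one argument or row to a line, values as JSON. play_rows: Moves the arm, as the interface text tells. Its arguments: {"type":"object","properties":{"moves":{"type":"array","items":{"type":"array","items":{"type":"array","items":{"type":"number"}}}},"fingers":{"type":"number"}},"required":["moves"]}

```bash
mkdir -p pics; ls
python3 - <<'E'
from rig import bot
import cv2,numpy as np
s=bot.read_state()
print({k:np.round(v,3).tolist() for k,v in s.items()},bot.tips_ahead)
for n in ["top","scene"]:
    p=bot.capture(n); cv2.imwrite(f"pics/{n}0.png",p["image"])
    print(n,p["fx"],p["fy"],p["cx"],p["cy"],np.round(p["R"],4).tolist(),np.round(p["t"],4).tolist())
    for q in ["mat","tin_place","lid_grip","lid_foot","jar","mug","mill"]:
        r=bot.pinpoint(p,q)
        print(n,q,[(np.round(d["centre"],1).tolist(),round(d["confidence"],2)) for d in r[:2]])
E
```

```text
pics
{'time_s': 0.0, 'joint_positions': [-80.701, 30.279, 82.156, -0.001, 67.686, -10.229], 'qvel': [0.026, -0.017, -0.069, -0.011, -0.024, -0.045], 'tau': [0.001, -44.003, -17.66, 0.063, 0.058, -0.0], 'position': [0.209, -0.588, 0.206], 'tcp_rot': [[0.942, 0.334, -0.0], [0.334, -0.942, 0.002], [0.0, -0.002, -1.0]], 'force': [-0.007, 0.304, 0.851], 'moment': [-0.003, -0.012, -0.036], 'grasp_force': 0.0, 'opening': 0.999} 0.014
top 439.2100292889576 439.2100292889576 312.2828695829258 203.22883020417117 [[-0.0223, -0.9997, -0.0059], [-0.9907, 0.0229, -0.1343], [0.1344, 0.0029, -0.9909]] [-0.0341, 0.5424, 1.4266]
top mat []
top tin_place []
top lid_grip [([369.5, 212.9], 0.66)]
top lid_foot [([367.2, 213.0], 0.71)]
top jar [([200.1, 239.5], 0.82), ([420.6, 251.0], 0.74)]
top mug [([420.8, 252.7], 0.94)]
top mill [([334.9, 160.4], 0.51)]
scene 452.6911828370048 452.6911828370048 320.27657634503 202.3722940759719 [[0.4507, -0.8924, -0.0238], [-0.3793, -0.1673, -0.91], [0.8081, 0.4192, -0.4139]] [-0.2514, 0.2361, 0.8115]
scene mat [([272.0, 208.2], 0.97)]
scene tin_place []
scene lid_grip [([397.1, 223.6], 0.76)]
scene lid_foot [([398.9, 236.1], 0.74), ([457.4, 282.2], 0.29)]
scene jar [([198.3, 209.0], 0.53)]
scene mug [([455.6, 282.9], 0.83)]
scene mill [([379.0, 200.0], 0.96)]
```

View pics/top0.png

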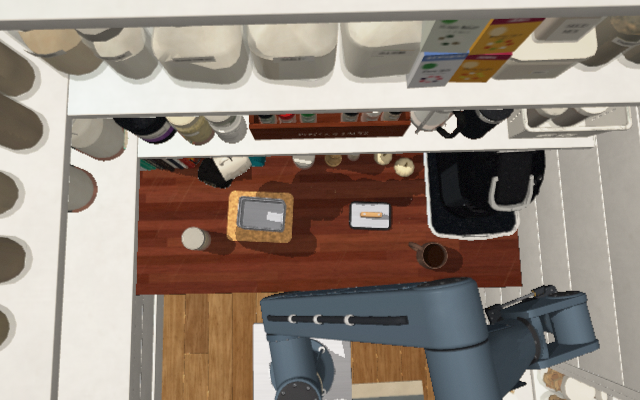

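View pics/scene0.png

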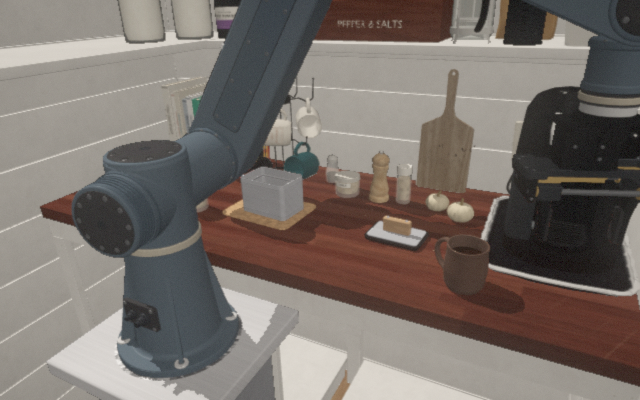

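The top view shows the tin on the mat (263,214), the lid with its grip (372,214), the jar (197,238), and the mug (432,256). The mill is at the back near (334,160). In the scene view the tin is at (272,195), the lid at (397,232) and the mug at (465,265).

```bash
cat > h.py <<'E'
from rig import bot
import cv2,numpy as np
def ray(p,uv,z):
    R=np.array(p["R"]);t=np.array(p["t"])
    c=-R.T@t; d=R.T@np.array([(uv[0]-p["cx"])/p["fx"],(uv[1]-p["cy"])/p["fy"],1])
    return c+d*(z-c[2])/d[2]
def proj(p,X):
    c=np.array(p["R"])@np.array(X)+np.array(p["t"]); return np.array([p["fx"]*c[0]/c[2]+p["cx"],p["fy"]*c[1]/c[2]+p["cy"]])
def rect(p,mask,z):
    c=max(cv2.findContours(mask.astype(np.uint8),cv2.RETR_EXTERNAL,cv2.CHAIN_APPROX_NONE)[0],key=len)[:,0]
    W=np.array([ray(p,u,z)[:2] for u in c],np.float32)*1000
    return cv2.minAreaRect(W)
E
python3 - <<'E'
from h import *
for n in ["top","scene"]:
    p=bot.capture(n)
    for q,z in [("mat",.005),("tin_place",.105),("lid_grip",.014),("jar",.1),("mug",0),("mill",0)]:
        r=bot.silhouettes(p,q)
        for d in r[:2]:
            m=d["pixels"]; print(n,q,round(d["confidence"],2),np.round(d["centre"],1),m.sum(),np.round(ray(p,d["centre"],z),3), [np.round(v,2) for v in rect(p,m,z)])
# by eye
p=bot.capture("top")
for u,z in [((371,215),.014),((261,217),.005),((263,213),.105),((197,236),.1),((433,255),.05)]:print(u,np.round(ray(p,u,z),3))
b=p["image"][140:300,180:460]; cv2.imwrite("pics/crop.png",cv2.resize(b,(800,457),interpolation=cv2.INTER_CUBIC))
p=bot.capture("scene")
for u,z in [((397.1,223.6),.032),((399,236),0),((272,208),0),((466,288),0),((379,200),0),((198,209),0)]:print(u,np.round(ray(p,u,z),3))
E
```

```text
top mat 0.94 [258.6 230.6] 1784 [0.457 0.137 0.005] [array([504.47, 132.03]), array([222.57, 176.75]), np.float64(86.95)]
top tin_place 0.68 [368.2 216.6] 1178 [ 0.486 -0.222  0.105] [array([ 489.58, -226.72]), array([129.89,  92.28]), np.float64(88.08)]
top tin_place 0.6 [257.7 231.1] 1792 [0.448 0.127 0.105] [array([493.97, 118.53]), array([208.6 , 164.68]), np.float64(86.52)]
top lid_grip 0.63 [370.8 218. ] 1166 [ 0.49  -0.242  0.014] [array([ 498.63, -239.43]), array([140.94,  98.17]), np.float64(88.67)]
top lid_grip 0.5 [332.4 159.9] 168 [ 0.693 -0.119  0.014] [array([ 690.71, -120.71]), array([54.92, 38.55]), np.float64(88.64)]
top jar 0.72 [197.7 240.5] 547 [0.423 0.317 0.1  ] [array([429.23, 322.78]), array([89.39, 72.47]), np.float64(88.71)]
top mug 0.69 [432.1 252.7] 744 [ 0.37  -0.445  0.   ] [array([ 362.37, -431.19]), array([126.6 ,  86.68]), np.float64(88.71)]
top mill 0.66 [332.  159.6] 177 [ 0.697 -0.118  0.   ] [array([ 694.  , -121.37]), array([55.47, 38.92]), np.float64(88.64)]
scene mat 0.56 [266.8 214.5] 937 [0.47  0.12  0.005] [array([500.61, 134.42]), array([23
[... 209 characters left out ...]
5   0.1  ] [array([ 662.68, -134.09]), array([392.74,  48.18]), np.float64(18.38)]
scene mug 0.79 [462.4 263. ] 2531 [ 0.448 -0.408  0.   ] [array([ 457.  , -400.57]), array([256.8 , 121.09]), np.float64(7.02)]
scene mill 0.71 [378.7 178. ] 806 [ 0.86  -0.062  0.   ] [array([904.29, -47.43]), array([475.05,  57.84]), np.float64(19.05)]
(371, 215) [ 0.5   -0.243  0.014]
(261, 217) [0.503 0.129 0.005]
(263, 213) [0.505 0.11  0.105]
(197, 236) [0.437 0.32  0.1  ]
(433, 255) [ 0.361 -0.434  0.05 ]
(397.1, 223.6) [ 0.512 -0.236  0.032]
(399, 236) [ 0.51  -0.243  0.   ]
(272, 208) [0.52  0.135 0.   ]
(466, 288) [ 0.356 -0.433  0.   ]
(379, 200) [ 0.695 -0.123  0.   ]
(198, 209) [0.428 0.327 0.   ]
```

View pics/crop.png

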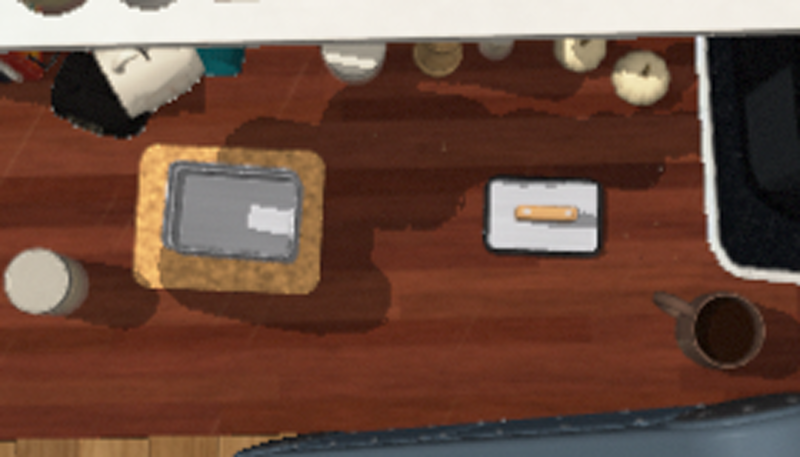

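The crop confirms it: the tin is turned slightly clockwise (about -0.09 rad) at about (0.505, 0.11). The lid lies at about (0.502, -0.24), almost straight. I'll move over the lid first.

play_rows(
  moves=[
    [[39,-23,0,0,0,0],[39,-23,0,0,0,0],[39,-23,0,0,0,0],[39,-23,0,0,0,0],[39,-23,0,0,0,0]],
  ],
  fingers=1,
)

```text
time_s: 2.1
position: [0.3552, -0.4141, 0.2073]
tcp_rot: [[0.943, 0.334, 0.0], [0.334, -0.943, -0.0], [0.0, 0.0, -1.0]]
force: [0.0, -0.1, 0.6]
opening: 0.999
grasp_force: 0.0
```

play_rows(
  moves=[
    [[39,-23,0,0,0,0],[39,-23,0,0,0,0],[39,-23,0,0,0,0],[39,-23,0,0,0,0],[0,0,0,0,0,-0.137]],
  ],
)

```text
time_s: 2.6
position: [0.4733, -0.272, 0.2073]
tcp_rot: [[0.884, 0.468, 0.001], [0.468, -0.884, 0.002], [0.002, -0.001, -1.0]]
force: [-0.7, 0.2, -0.1]
opening: 0.999
grasp_force: 0.0
```

play_rows(
  moves=[
    [[0,0,0,0,0,-0.137],[0,0,0,0,0,-0.137],[0,0,0,0,0,-0.137],[0,0,0,0,0,-0.137],[0,0,0,0,0,-0.137]],
  ],
)

```text
time_s: 3.1
position: [0.4706, -0.2766, 0.2073]
tcp_rot: [[0.391, 0.92, 0.0], [0.92, -0.391, -0.0], [-0.0, 0.0, -1.0]]
force: [-0.1, -0.1, 0.2]
opening: 1.0
grasp_force: 0.0
```

play_rows(
  moves=[
    [[0,0,0,0,0,-0.137],[0,0,0,0,0,-0.137],[0,0,0,0,0,-0.137],[0,0,0,0,0,0],[0,0,0,0,0,0]],
  ],
  fingers=-1,
)

```text
time_s: 3.6
position: [0.4706, -0.2766, 0.2072]
tcp_rot: [[-0.0, 1.0, 0.0], [1.0, 0.0, -0.0], [-0.0, 0.0, -1.0]]
force: [0.1, -0.2, 0.6]
opening: 0.63
grasp_force: 0.0
```

Run:
```python
from h import *
s=bot.read_state();print({k:np.round(s[k],4).tolist() for k in ["time_s","position","tcp_rot","force","opening","joint_positions"]})
p=bot.capture("wrist");cv2.imwrite("pics/w1.png",p["image"])
print(np.round(-np.array(p["R"]).T@np.array(p["t"]),3),np.round(p["R"],3).tolist())
for q in ["lid_grip","lid_foot","mug","tin_place"]:
    for d in bot.pinpoint(p,q)[:2]: print(q,d["centre"],d["confidence"],ray(p,d["centre"],.032 if q=="lid_grip" else 0))
for d in bot.silhouettes(p,"lid_grip")[:2]: print(d["confidence"],rect(p,d["pixels"],.014))
```

```text
{'time_s': 3.6, 'position': [0.4706, -0.2766, 0.2072], 'tcp_rot': [[-0.0001, 1.0, 0.0002], [1.0, 0.0001, -0.0001], [-0.0001, 0.0002, -1.0]], 'force': [0.0713, -0.2359, 0.569], 'opening': 0.6301, 'joint_positions': [-42.1825, 24.1233, 93.5102, 0.0031, 62.3561, -42.1902]}
[ 0.471 -0.192  0.386] [[1.0, 0.001, 0.001], [0.001, -0.952, 0.306], [0.001, -0.306, -0.952]]
lid_grip [345.4, 142.6] 0.88 [ 0.50597226 -0.24202445  0.032     ]
lid_foot [338.4, 134.6] 0.76 [ 0.50011776 -0.23662521  0.        ]
lid_foot [517.2, 31.1] 0.19 [ 0.69910046 -0.12121534  0.        ]
mug [246.8, 259.8] 0.9 [ 0.37447756 -0.41185102  0.        ]
0.6 ((500.29449462890625, -238.5457763671875), (141.29888916015625, 98.2740707397461), 86.32479858398438)
```

View pics/w1.png

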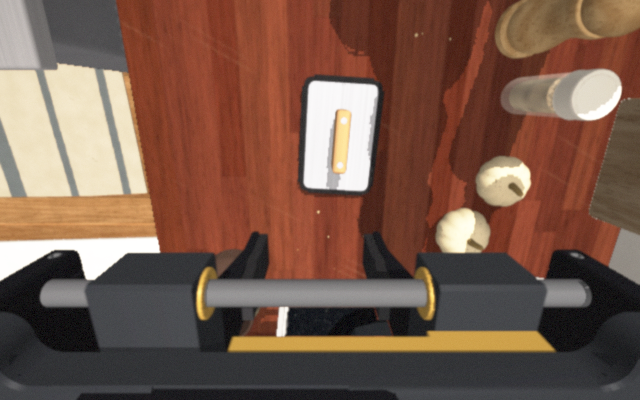

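The lid shows at (341,134) with its grip at (342,142); measured centre (0.500, -0.2385), yaw about -3.7°. Next I'll look at the tin from the wrist.

play_rows(
  moves=[
    [[46,0,0,0,0,0],[46,0,0,0,0,0],[46,0,0,0,0,0],[46,0,0,0,0,0],[46,0,0,0,0,0]],
  ],
)

```text
time_s: 4.4
position: [0.4697, -0.045, 0.2073]
tcp_rot: [[-0.002, 1.0, 0.001], [1.0, 0.002, -0.0], [-0.0, 0.001, -1.0]]
force: [1.6, 0.2, 0.3]
opening: 0.013
grasp_force: 0.0
```

play_rows(
  moves=[
    [[46,0,0,0,0,0],[46,0,0,0,0,0],[0,0,0,0,0,0]],
  ],
)

```text
time_s: 4.7
position: [0.4683, 0.0504, 0.2072]
tcp_rot: [[-0.009, 1.0, -0.001], [1.0, 0.009, 0.002], [0.002, -0.001, -1.0]]
force: [-0.9, 0.0, -0.5]
opening: 0.002
grasp_force: 0.0
```

Run:
```python
from h import *
s=bot.read_state();print({k:np.round(s[k],4).tolist() for k in ["time_s","position","force","opening"]})
p=bot.capture("wrist");cv2.imwrite("pics/w2.png",p["image"])
for d in bot.silhouettes(p,"mat")[:2]: print(d["confidence"],rect(p,d["pixels"],.005),rect(p,d["pixels"],.105))
np.savez("w2.npz",**{k:p[k] for k in ["R","t","fx","fy","cx","cy"]})
```

```text
{'time_s': 4.7, 'position': [0.4683, 0.0504, 0.2072], 'force': [-0.8966, 0.0138, -0.5268], 'opening': 0.0019}
0.94 ((504.9248352050781, 132.78146362304688), (217.50106811523438, 169.04432678222656), 86.28013610839844) ((495.3013916015625, 133.15904235839844), (160.43321228027344, 124.6905746459961), 86.2801513671875)
```

View pics/w2.png

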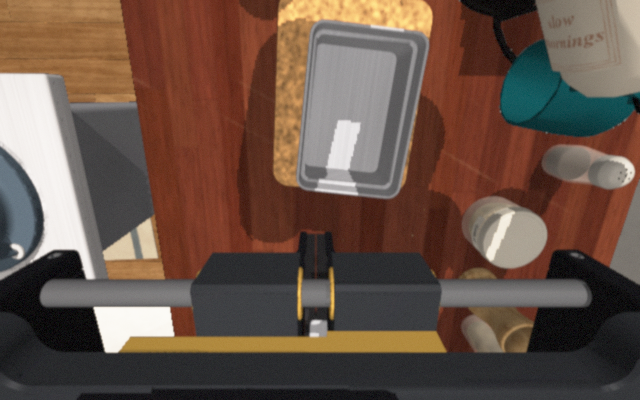

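The tin's rim corners show at about (313,21), (429,35), (391,198) and (297,188).

Run:
```python
from h import *
p=np.load("w2.npz")
W=np.array([ray(p,u,.105)[:2] for u in [(313,21),(429,35),(392,198),(297,189)]],np.float32)*1000
print(W.round(1), cv2.minAreaRect(W), np.linalg.norm(np.diff(W,axis=0),axis=1))
```

```text
[[465.7 193.8]
 [561.4 184.6]
 [543.1  43. ]
 [451.5  51.1]] ((506.4459533691406, 117.82400512695312), (143.6837158203125, 96.16214752197266), 84.32303619384766) [ 96.162415 142.77362   91.93372 ]
```

play_rows(
  moves=[
    [[44,-14,0,0,0,0],[44,-14,0,0,0,0],[43,-14,0,0,0,0],[0,0,0,0,0,0.1],[0,0,0,0,0,0]],
  ],
)

```text
time_s: 5.3
position: [0.4275, 0.176, 0.2072]
tcp_rot: [[0.096, 0.995, 0.001], [0.995, -0.096, -0.0], [-0.0, 0.001, -1.0]]
force: [0.1, 0.2, -0.9]
opening: 0.006
grasp_force: 0.0
```

play_rows(
  moves=[
    [[0,0,40,0,0,0],[0,0,40,0,0,0],[0,0,40,0,0,0],[0,0,13,0,0,0],[0,0,0,0,0,0]],
  ],
)

```text
time_s: 5.8
position: [0.4267, 0.1741, 0.0721]
tcp_rot: [[0.099, 0.995, -0.005], [0.995, -0.099, -0.001], [-0.001, -0.005, -1.0]]
force: [0.4, -0.0, 0.8]
opening: 0.002
grasp_force: 0.0
```

play_rows(
  moves=[
    [[0,0,0,0,0,0],[0,0,0,0,0,0]],
  ],
)

```text
time_s: 6.0
position: [0.4287, 0.1757, 0.0752]
tcp_rot: [[0.098, 0.995, 0.003], [0.995, -0.098, 0.0], [0.001, 0.003, -1.0]]
force: [-0.7, -0.7, 0.6]
opening: 0.006
grasp_force: 0.0
```

play_rows(
  moves=[
    [[0,5,0,0,0,0],[0,4,0,0,0,0],[0,2,0,0,0,0],[0,1,0,0,0,0],[0,0,0,0,0,0]],
  ],
)

```text
time_s: 6.5
position: [0.4393, 0.1752, 0.0743]
tcp_rot: [[0.097, 0.995, 0.0], [0.995, -0.097, 0.0], [0.0, 0.0, -1.0]]
force: [-0.5, 0.2, -0.1]
opening: 0.005
grasp_force: 0.0
```

play_rows(
  moves=[
    [[0,1,0,0,0,0],[0,0,0,0,0,0]],
  ],
)

```text
time_s: 6.7
position: [0.4401, 0.1751, 0.0741]
tcp_rot: [[0.097, 0.995, -0.0], [0.995, -0.097, -0.0], [-0.0, -0.0, -1.0]]
force: [0.2, -0.1, -0.1]
opening: 0.003
grasp_force: 0.0
```

play_rows(
  moves=[
    [[0,1,0,0,0,0],[0,0,0,0,0,0]],
  ],
)

```text
time_s: 6.9
position: [0.4412, 0.1749, 0.0741]
tcp_rot: [[0.097, 0.995, 0.0], [0.995, -0.097, 0.0], [0.0, 0.0, -1.0]]
force: [-0.1, 0.5, 0.9]
opening: 0.004
grasp_force: 0.0
```

play_rows(
  moves=[
    [[0,1,0,0,0,0],[0,0,0,0,0,0]],
  ],
)

```text
time_s: 7.1
position: [0.4423, 0.1748, 0.0741]
tcp_rot: [[0.097, 0.995, 0.0], [0.995, -0.097, 0.0], [0.0, 0.0, -1.0]]
force: [0.6, -1.0, -0.5]
opening: 0.004
grasp_force: 0.0
```

play_rows(
  moves=[
    [[0,1,0,0,0,0],[0,0,0,0,0,0]],
  ],
)

```text
time_s: 7.3
position: [0.4433, 0.1747, 0.0742]
tcp_rot: [[0.097, 0.995, 0.0], [0.995, -0.097, 0.0], [0.0, 0.0, -1.0]]
force: [-0.5, -0.2, -1.2]
opening: 0.005
grasp_force: 0.0
```

play_rows(
  moves=[
    [[0,1,0,0,0,0],[0,0,0,0,0,0]],
  ],
)

```text
time_s: 7.5
position: [0.4443, 0.1746, 0.0742]
tcp_rot: [[0.097, 0.995, 0.0], [0.995, -0.097, 0.0], [0.0, 0.0, -1.0]]
force: [-0.1, 0.3, 0.5]
opening: 0.006
grasp_force: 0.0
```

play_rows(
  moves=[
    [[0,1,0,0,0,0],[0,0,0,0,0,0]],
  ],
)

```text
time_s: 7.7
position: [0.4453, 0.1745, 0.0742]
tcp_rot: [[0.097, 0.995, 0.0], [0.995, -0.097, 0.0], [0.0, 0.0, -1.0]]
force: [-1.2, -1.4, -0.6]
opening: 0.006
grasp_force: 0.0
```

play_rows(
  moves=[
    [[0,1,0,0,0,0],[0,0,0,0,0,0]],
  ],
)

```text
time_s: 7.9
position: [0.4463, 0.1744, 0.0742]
tcp_rot: [[0.097, 0.995, 0.0], [0.995, -0.097, 0.0], [0.0, 0.0, -1.0]]
force: [0.4, -0.1, 0.1]
opening: 0.009
grasp_force: 0.0
```

play_rows(
  moves=[
    [[0,1,0,0,0,0],[0,0,0,0,0,0]],
  ],
)

```text
time_s: 8.1
position: [0.4473, 0.1743, 0.0742]
tcp_rot: [[0.097, 0.995, 0.0], [0.995, -0.097, 0.0], [0.0, 0.0, -1.0]]
force: [0.2, -0.3, -0.6]
opening: 0.001
grasp_force: 0.0
```

```bash
cat > st.py <<'E'
from rig import bot
import numpy as np
s=bot.read_state();print({k:np.round(s[k],4).tolist() for k in ["time_s","position","force","moment","opening"]})
E
python3 st.py
```

```text
{'time_s': 8.1, 'position': [0.4473, 0.1743, 0.0742], 'force': [0.1849, -0.2632, -0.6134], 'moment': [0.0046, -0.108, -0.0113], 'opening': 0.0014}
```

play_rows(
  moves=[
    [[0,1,0,0,0,0],[0,0,0,0,0,0]],
  ],
)

```text
time_s: 8.3
position: [0.4483, 0.1742, 0.0742]
tcp_rot: [[0.097, 0.995, 0.0], [0.995, -0.097, 0.0], [0.0, 0.0, -1.0]]
force: [0.9, -0.3, 0.3]
opening: 0.005
grasp_force: 0.0
```

```bash
python3 st.py
```

```text
{'time_s': 8.3, 'position': [0.4483, 0.1742, 0.0742], 'force': [0.8602, -0.2787, 0.3103], 'moment': [-0.0118, -0.1002, -0.0174], 'opening': 0.0052}
```

play_rows(
  moves=[
    [[0,1,0,0,0,0],[0,0,0,0,0,0]],
  ],
)

```text
time_s: 8.5
position: [0.4493, 0.1741, 0.0742]
tcp_rot: [[0.097, 0.995, 0.0], [0.995, -0.097, 0.0], [0.0, 0.0, -1.0]]
force: [-0.2, 0.2, -0.2]
opening: 0.007
grasp_force: 0.0
```

```bash
python3 st.py
```

```text
{'time_s': 8.5, 'position': [0.4493, 0.1741, 0.0742], 'force': [-0.1599, 0.2427, -0.1889], 'moment': [0.0022, -0.1022, -0.0537], 'opening': 0.007}
```

play_rows(
  moves=[
    [[0,1,0,0,0,0],[0,0,0,0,0,0]],
  ],
)

```text
time_s: 8.7
position: [0.4503, 0.174, 0.0742]
tcp_rot: [[0.097, 0.995, 0.0], [0.995, -0.097, 0.0], [0.0, 0.0, -1.0]]
force: [0.7, 0.2, 0.2]
opening: 0.006
grasp_force: 0.0
```

```bash
python3 st.py
```

```text
{'time_s': 8.7, 'position': [0.4503, 0.174, 0.0742], 'force': [0.7284, 0.1824, 0.2065], 'moment': [-0.0176, -0.1161, 0.0021], 'opening': 0.0058}
```

play_rows(
  moves=[
    [[0,1,0,0,0,0],[0,0,0,0,0,0]],
  ],
)

```text
time_s: 8.9
position: [0.4513, 0.1739, 0.0742]
tcp_rot: [[0.097, 0.995, 0.0], [0.995, -0.097, 0.0], [0.0, 0.0, -1.0]]
force: [0.5, -0.3, 0.4]
opening: 0.006
grasp_force: 0.0
```

```bash
python3 st.py
```

```text
{'time_s': 8.9, 'position': [0.4513, 0.1739, 0.0742], 'force': [0.4765, -0.2881, 0.4255], 'moment': [-0.0144, -0.1172, -0.0377], 'opening': 0.0063}
```

Run:
```python
from h import *
p=bot.capture("wrist");cv2.imwrite("pics/w3.png",p["image"])
s=bot.read_state();tip=np.array(s["position"])+.014*np.array(s["tcp_rot"])[:,2]
print(proj(p,tip),proj(p,s["position"]))
```

```text
[314.05603567 226.93786078] [313.98575741 235.75684507]
```

View pics/w3.png

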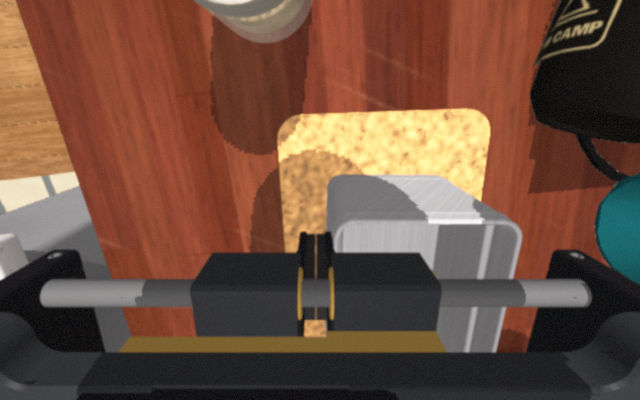

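The fingertips are at (316,233), with their right edge near 332. The tin wall is only a few pixels to the right (about 335), so about 2–3 mm remain.

play_rows(
  moves=[
    [[0,1,0,0,0,0],[0,0,0,0,0,0]],
  ],
)

```text
time_s: 9.15
position: [0.4515, 0.1738, 0.0741]
tcp_rot: [[0.097, 0.995, -0.001], [0.995, -0.097, -0.0], [-0.0, -0.001, -1.0]]
force: [-1.1, 0.5, 0.5]
opening: 0.007
grasp_force: 0.6
```

```bash
python3 st.py
```

```text
{'time_s': 9.15, 'position': [0.4515, 0.1738, 0.0741], 'force': [-1.075, 0.505, 0.5185], 'moment': [0.0138, 0.1094, -0.0198], 'opening': 0.0074}
```

play_rows(
  moves=[
    [[0,0.5,0,0,0,0],[0,0,0,0,0,0]],
  ],
)

```text
time_s: 9.35
position: [0.4515, 0.1738, 0.074]
tcp_rot: [[0.097, 0.995, -0.002], [0.995, -0.097, -0.0], [-0.0, -0.002, -1.0]]
force: [-2.8, 1.2, 1.6]
opening: 0.002
grasp_force: 1.4
```

```bash
python3 st.py
```

```text
{'time_s': 9.35, 'position': [0.4515, 0.1738, 0.074], 'force': [-2.7817, 1.2096, 1.6209], 'moment': [0.09, 0.3781, -0.0506], 'opening': 0.0017}
```

Solid contact (2.8 N): the TCP stood at (0.4515, 0.1738). Next, the right corner.

play_rows(
  moves=[
    [[0,-5,0,0,0,0],[0,-6,0,0,0,0],[-35,0,0,0,0,0],[-35,0,0,0,0,0],[-35,0,0,0,0,0]],
  ],
)

```text
time_s: 9.85
position: [0.4315, 0.0695, 0.0743]
tcp_rot: [[0.095, 0.995, 0.002], [0.995, -0.095, -0.0], [-0.0, 0.002, -1.0]]
force: [-0.3, -0.4, -0.4]
opening: 0.01
grasp_force: 0.0
```

play_rows(
  moves=[
    [[0,0,0,0,0,0],[0,0,0,0,0,0],[0,3,0,0,0,0],[0,1,0,0,0,0],[0,0,0,0,0,0]],
  ],
)

```text
time_s: 10.35
position: [0.4359, 0.0708, 0.0742]
tcp_rot: [[0.095, 0.995, 0.001], [0.995, -0.095, -0.0], [0.0, 0.001, -1.0]]
force: [0.5, -0.2, 0.5]
opening: 0.009
grasp_force: 0.0
```

```bash
python3 st.py
```

```text
{'time_s': 10.35, 'position': [0.4359, 0.0708, 0.0742], 'force': [0.486, -0.1503, 0.5401], 'moment': [0.0327, -0.0633, 0.0607], 'opening': 0.0094}
```

play_rows(
  moves=[
    [[0,1,0,0,0,0],[0,0,0,0,0,0]],
  ],
)

```text
time_s: 10.55
position: [0.4366, 0.0703, 0.0741]
tcp_rot: [[0.096, 0.995, 0.0], [0.995, -0.096, 0.0], [0.0, 0.0, -1.0]]
force: [-0.0, 0.2, -0.1]
opening: 0.008
grasp_force: 0.0
```

play_rows(
  moves=[
    [[0,1,0,0,0,0],[0,0,0,0,0,0]],
  ],
)

```text
time_s: 10.75
position: [0.4376, 0.0698, 0.0742]
tcp_rot: [[0.097, 0.995, 0.0], [0.995, -0.097, -0.0], [0.0, 0.0, -1.0]]
force: [0.4, -0.1, -0.2]
opening: 0.002
grasp_force: 0.0
```

```bash
python3 st.py
```

```text
{'time_s': 10.75, 'position': [0.4376, 0.0698, 0.0742], 'force': [0.37, -0.0593, -0.2347], 'moment': [-0.0321, -0.1032, -0.0088], 'opening': 0.0023}
```

play_rows(
  moves=[
    [[0,1,0,0,0,0],[0,0,0,0,0,0]],
  ],
)

```text
time_s: 10.95
position: [0.4386, 0.0696, 0.0742]
tcp_rot: [[0.097, 0.995, 0.0], [0.995, -0.097, -0.0], [0.0, 0.0, -1.0]]
force: [0.4, -0.4, -0.3]
opening: 0.006
grasp_force: 0.0
```

play_rows(
  moves=[
    [[0,1,0,0,0,0],[0,0,0,0,0,0]],
  ],
)

```text
time_s: 11.15
position: [0.4396, 0.0695, 0.0742]
tcp_rot: [[0.097, 0.995, 0.0], [0.995, -0.097, 0.0], [0.0, 0.0, -1.0]]
force: [0.3, -1.0, 0.3]
opening: 0.001
grasp_force: 0.0
```

```bash
python3 st.py
```

```text
{'time_s': 11.15, 'position': [0.4396, 0.0695, 0.0742], 'force': [0.2824, -0.9701, 0.2892], 'moment': [-0.0196, -0.0756, -0.0362], 'opening': 0.0013}
```

play_rows(
  moves=[
    [[0,1,0,0,0,0],[0,0,0,0,0,0]],
  ],
)

```text
time_s: 11.35
position: [0.4406, 0.0694, 0.0742]
tcp_rot: [[0.097, 0.995, 0.0], [0.995, -0.097, -0.0], [0.0, 0.0, -1.0]]
force: [0.3, -0.1, -0.5]
opening: 0.006
grasp_force: 0.0
```

```bash
python3 st.py
```

```text
{'time_s': 11.35, 'position': [0.4406, 0.0694, 0.0742], 'force': [0.3266, -0.0749, -0.5385], 'moment': [-0.0332, -0.0796, -0.0071], 'opening': 0.0056}
```

play_rows(
  moves=[
    [[0,1,0,0,0,0],[0,0,0,0,0,0]],
  ],
)

```text
time_s: 11.55
position: [0.4406, 0.0695, 0.0741]
tcp_rot: [[0.097, 0.995, -0.002], [0.995, -0.097, 0.0], [-0.0, -0.002, -1.0]]
force: [-1.5, 0.0, 1.2]
opening: 0.005
grasp_force: 0.7
```

```bash
python3 st.py
```

```text
{'time_s': 11.55, 'position': [0.4406, 0.0695, 0.0741], 'force': [-1.4588, 0.0018, 1.2372], 'moment': [-0.0452, 0.1991, -0.0349], 'opening': 0.0054}
```

Second contact at (0.4406, 0.0695), so the tin's yaw is -0.104 rad. Next, the right end.

play_rows(
  moves=[
    [[0,-5,0,0,0,0],[0,-6,0,0,0,0],[-25,0,0,0,0,0],[-20,0,0,0,0,0],[0,0,0,0,0,0.007]],
  ],
)

```text
time_s: 12.05
position: [0.426, 0.0243, 0.0742]
tcp_rot: [[0.107, 0.994, 0.0], [0.994, -0.107, -0.0], [-0.0, 0.0, -1.0]]
force: [0.2, 0.1, 0.6]
opening: 0.004
grasp_force: 0.0
```

play_rows(
  moves=[
    [[0,35,0,0,0,0],[0,35,0,0,0,0],[0,0,0,0,0,0],[0,0,0,0,0,0],[3,0,0,0,0,0]],
  ],
)

```text
time_s: 12.55
position: [0.494, 0.0221, 0.0738]
tcp_rot: [[0.104, 0.995, -0.003], [0.995, -0.104, 0.001], [0.0, -0.003, -1.0]]
force: [-0.7, 0.4, -0.4]
opening: 0.01
grasp_force: 0.0
```

play_rows(
  moves=[
    [[3,0,0,0,0,0],[2,0,0,0,0,0],[0,0,0,0,0,0]],
  ],
)

```text
time_s: 12.85
position: [0.4959, 0.0269, 0.0742]
tcp_rot: [[0.103, 0.995, -0.001], [0.995, -0.103, 0.0], [0.0, -0.001, -1.0]]
force: [0.3, 0.2, -0.2]
opening: 0.007
grasp_force: 0.0
```

```bash
python3 st.py
```

```text
{'time_s': 12.85, 'position': [0.4959, 0.0269, 0.0742], 'force': [0.3098, 0.1505, -0.1969], 'moment': [-0.0187, -0.0769, -0.0149], 'opening': 0.0065}
```

play_rows(
  moves=[
    [[1,0,0,0,0,0],[1,0,0,0,0,0],[1,0,0,0,0,0],[0,0,0,0,0,0]],
  ],
)

```text
time_s: 13.25
position: [0.4969, 0.0294, 0.0742]
tcp_rot: [[0.104, 0.995, 0.0], [0.995, -0.104, 0.0], [0.0, 0.0, -1.0]]
force: [0.1, -0.8, 0.2]
opening: 0.006
grasp_force: 0.0
```

play_rows(
  moves=[
    [[1,0,0,0,0,0],[0,0,0,0,0,0]],
  ],
)

```text
time_s: 13.45
position: [0.497, 0.0304, 0.0742]
tcp_rot: [[0.104, 0.995, -0.0], [0.995, -0.104, 0.0], [0.0, -0.0, -1.0]]
force: [-0.1, 0.4, -0.4]
opening: 0.005
grasp_force: 0.0
```

play_rows(
  moves=[
    [[1,0,0,0,0,0],[0,0,0,0,0,0]],
  ],
)

```text
time_s: 13.65
position: [0.4971, 0.0314, 0.0742]
tcp_rot: [[0.104, 0.995, 0.0], [0.995, -0.104, 0.0], [0.0, 0.0, -1.0]]
force: [-0.4, 0.3, -0.6]
opening: 0.004
grasp_force: 0.0
```

```bash
python3 st.py
```

```text
{'time_s': 13.65, 'position': [0.4971, 0.0314, 0.0742], 'force': [-0.3644, 0.2861, -0.6187], 'moment': [-0.0173, -0.1373, 0.02], 'opening': 0.0041}
```

play_rows(
  moves=[
    [[1,0,0,0,0,0],[0,0,0,0,0,0]],
  ],
)

```text
time_s: 13.85
position: [0.4972, 0.0324, 0.0742]
tcp_rot: [[0.104, 0.995, 0.0], [0.995, -0.104, 0.0], [0.0, 0.0, -1.0]]
force: [0.4, 0.6, 0.3]
opening: 0.004
grasp_force: 0.0
```

play_rows(
  moves=[
    [[1,0,0,0,0,0],[0,0,0,0,0,0]],
  ],
)

```text
time_s: 14.05
position: [0.4973, 0.0334, 0.0742]
tcp_rot: [[0.104, 0.995, 0.0], [0.995, -0.104, 0.0], [0.0, -0.0, -1.0]]
force: [-0.5, 0.2, 0.3]
opening: 0.004
grasp_force: 0.0
```

```bash
python3 st.py
```

```text
{'time_s': 14.05, 'position': [0.4973, 0.0334, 0.0742], 'force': [-0.503, 0.221, 0.3402], 'moment': [-0.0633, -0.0777, -0.0483], 'opening': 0.004}
```

play_rows(
  moves=[
    [[1,0,0,0,0,0],[0,0,0,0,0,0]],
  ],
)

```text
time_s: 14.25
position: [0.4974, 0.0344, 0.0742]
tcp_rot: [[0.104, 0.995, -0.0], [0.995, -0.104, 0.0], [0.0, -0.0, -1.0]]
force: [0.4, 0.5, 0.6]
opening: 0.009
grasp_force: 0.0
```

```bash
python3 st.py
```

```text
{'time_s': 14.25, 'position': [0.4974, 0.0344, 0.0742], 'force': [0.3584, 0.4553, 0.5692], 'moment': [0.0087, -0.0392, -0.0727], 'opening': 0.0086}
```

play_rows(
  moves=[
    [[1,0,0,0,0,0],[0,0,0,0,0,0]],
  ],
)

```text
time_s: 14.45
position: [0.4975, 0.0354, 0.0741]
tcp_rot: [[0.104, 0.995, 0.0], [0.995, -0.104, 0.0], [0.0, 0.0, -1.0]]
force: [0.4, 0.7, 0.3]
opening: 0.003
grasp_force: 0.0
```

```bash
python3 st.py
```

```text
{'time_s': 14.45, 'position': [0.4975, 0.0354, 0.0741], 'force': [0.3897, 0.7415, 0.2918], 'moment': [-0.0105, -0.0755, -0.0022], 'opening': 0.0026}
```

play_rows(
  moves=[
    [[1,0,0,0,0,0],[0,0,0,0,0,0]],
  ],
)

```text
time_s: 14.65
position: [0.4976, 0.0364, 0.0742]
tcp_rot: [[0.104, 0.995, 0.0], [0.995, -0.104, -0.0], [-0.0, 0.0, -1.0]]
force: [-0.1, -0.1, -0.0]
opening: 0.01
grasp_force: 0.0
```

```bash
python3 st.py
```

```text
{'time_s': 14.65, 'position': [0.4976, 0.0364, 0.0742], 'force': [-0.1136, -0.1457, -0.0141], 'moment': [-0.0692, -0.072, -0.0187], 'opening': 0.0102}
```

play_rows(
  moves=[
    [[1,0,0,0,0,0],[0,0,0,0,0,0]],
  ],
)

```text
time_s: 14.85
position: [0.4976, 0.0364, 0.0742]
tcp_rot: [[0.103, 0.995, -0.0], [0.995, -0.103, -0.002], [-0.002, -0.0, -1.0]]
force: [-0.4, -4.8, 0.2]
opening: 0.003
grasp_force: 2.5
```

```bash
python3 st.py
```

```text
{'time_s': 14.85, 'position': [0.4976, 0.0364, 0.0742], 'force': [-0.4374, -4.7709, 0.1595], 'moment': [-0.8048, 0.0427, 0.0073], 'opening': 0.0033}
```

All three touches are made; the end contact was at (0.4976, 0.0364) with 4.8 N. The tin centre comes to about (0.5065, 0.1184), yaw -0.104, and vision agrees within 1 mm. Now to the lid.

play_rows(
  moves=[
    [[-6,0,0,0,0,0],[-14,0,-10,0,0,0],[0,0,-35,0,0,0],[0,0,-45,0,0,0],[-45,5,0,0,0,0]],
  ],
)

```text
time_s: 15.35
position: [0.4993, -0.0262, 0.1698]
tcp_rot: [[0.098, 0.995, 0.011], [0.995, -0.098, -0.001], [0.0, 0.011, -1.0]]
force: [1.4, -0.7, 0.2]
opening: 0.004
grasp_force: 0.0
```

play_rows(
  moves=[
    [[-45,5,0,0,0,0],[-45,5,0,0,0,0],[-45,5,0,0,0,0],[-45,5,0,0,0,0],[-45,5,0,0,0,0]],
  ],
  fingers=1,
)

```text
time_s: 15.85
position: [0.4968, -0.2568, 0.165]
tcp_rot: [[0.105, 0.994, 0.001], [0.994, -0.105, 0.0], [0.0, 0.001, -1.0]]
force: [1.8, 0.2, 0.9]
opening: 0.372
grasp_force: 0.0
```

play_rows(
  moves=[
    [[-20,4,0,0,0,0],[0,0,0,0,0,-0.04],[0,0,0,0,0,0],[0,0,0,0,0,0],[0,0,0,0,0,0]],
  ],
)

```text
time_s: 16.35
position: [0.4992, -0.2736, 0.1643]
tcp_rot: [[0.064, 0.998, -0.0], [0.998, -0.064, 0.001], [0.001, -0.0, -1.0]]
force: [0.6, -0.2, -0.5]
opening: 0.834
grasp_force: 0.0
```

Run:
```python
from h import *
s=bot.read_state();print({k:np.round(s[k],4).tolist() for k in ["time_s","position","tcp_rot","force","opening"]})
p=bot.capture("wrist");cv2.imwrite("pics/w4.png",p["image"])
np.savez("w4.npz",**{k:p[k] for k in ["R","t","fx","fy","cx","cy"]})
for q,z in [("lid_grip",.032),("lid_foot",0)]:
    for d in bot.pinpoint(p,q)[:1]: print(q,d["centre"],d["confidence"],ray(p,d["centre"],z))
for d in bot.silhouettes(p,"lid_grip")[:2]: print(d["confidence"],d["centre"],rect(p,d["pixels"],.014))
h=cv2.cvtColor(p["image"],cv2.COLOR_BGR2HSV)
m=cv2.inRange(h,(8,70,150),(25,255,255)); m[250:]=0
n,l,st,c=cv2.connectedComponentsWithStats(m); 
for i in np.argsort(-st[1:,4])[:3]+1: print(st[i],c[i],rect(p,l==i,.05))
```

```text
{'time_s': 16.35, 'position': [0.4992, -0.2736, 0.1643], 'tcp_rot': [[0.0635, 0.998, -0.0003], [0.998, -0.0635, 0.0005], [0.0005, -0.0003, -1.0]], 'force': [0.614, -0.222, -0.5059], 'opening': 0.8344}
lid_grip [318.2, 151.5] 0.71 [ 0.50486729 -0.24218202  0.032     ]
lid_foot [314.5, 146.3] 0.92 [ 0.50106261 -0.24150323  0.        ]
0.77 [313.8, 140.7] ((500.0425720214844, -238.2571563720703), (140.41806030273438, 94.63439178466797), 86.43446350097656)
[ 214    0   61  250 5328] [241.73141892 121.28941441] ((435.7880859375, -223.43252563476562), (39.64778518676758, 232.5582733154297), 0.49438759684562683)
[   0  192  121   58 4017] [ 60.46328106 232.22603933] ((227.39712524414062, -294.1268615722656), (63.36524963378906, 128.59341430664062), 86.3880615234375)
[ 474  155   61   56 1579] [501.2590247  186.49905003] ((686.4761352539062, -283.2919921875), (58.01190185546875, 58.974853515625), 24.928707122802734)
```

View pics/w4.png

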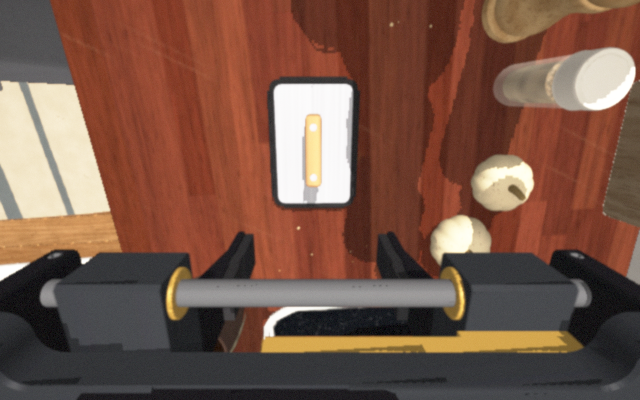

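The lid's outline spans about (270,79) to (356,208), with the grip top from (314,114) to (314,187).

Run:
```python
from h import *
p=np.load("w4.npz")
a,b=ray(p,(313.5,114),.05),ray(p,(314,187),.05);print(a,b,(a+b)/2,np.linalg.norm(a-b))
c=(ray(p,(312,78),.014)+ray(p,(314,209),.014))/2;print(c)
s=bot.read_state();R=np.array(s["tcp_rot"])
for L in ([.5005,-.239,.034],): print(R.T@(np.array(L)-s["position"])*1000)
```

```text
[ 0.50263129 -0.20412498  0.05      ] [ 0.49858882 -0.27426268  0.05      ] [ 0.50061006 -0.23919383  0.05      ] 0.0702541050943566
[ 0.49959256 -0.2408487   0.014     ]
[ 34.89032698  -1.15195719 130.27505108]
```

play_rows(
  moves=[
    [[34.5,-1,0,0,0,0],[0,0,40,0,0,0],[0,0,40,0,0,0],[0,0,30,0,0,0],[0,0,10,0,0,0]],
  ],
)

```text
time_s: 17.05
position: [0.4988, -0.2384, 0.0414]
tcp_rot: [[0.063, 0.998, -0.005], [0.998, -0.063, 0.003], [0.003, -0.005, -1.0]]
force: [-0.6, 1.1, -0.6]
opening: 0.998
grasp_force: 0.0
```

play_rows(
  moves=[
    [[0,0,5,0,0,0],[0,0,5,0,0,0],[0,0,0,0,0,0],[0,0,0,0,0,0]],
  ],
)

```text
time_s: 17.45
position: [0.5013, -0.2406, 0.0353]
tcp_rot: [[0.064, 0.998, 0.002], [0.998, -0.064, -0.001], [-0.001, 0.002, -1.0]]
force: [0.6, 0.8, 0.5]
opening: 1.0
grasp_force: 0.0
```

play_rows(
  moves=[
    [[0,0,0,0,0,0],[0,0,0,0,0,0],[0,0,0,0,0,0],[0,0,0,0,0,0],[0,0,0,0,0,0]],
  ],
  fingers=-1,
)

```text
time_s: 17.95
position: [0.5006, -0.2401, 0.0342]
tcp_rot: [[0.064, 0.998, 0.0], [0.998, -0.064, -0.0], [-0.0, 0.0, -1.0]]
force: [0.2, -0.4, -0.0]
opening: 0.632
grasp_force: 0.0
```

play_rows(
  moves=[
    [[0,0,0,0,0,0],[0,0,0,0,0,0],[0,0,0,0,0,0],[0,0,0,0,0,0],[0,0,0,0,0,0]],
  ],
)

```text
time_s: 18.45
position: [0.5003, -0.2399, 0.0341]
tcp_rot: [[0.064, 0.998, -0.001], [0.998, -0.064, 0.0], [0.0, -0.001, -1.0]]
force: [0.4, -0.1, 0.4]
opening: 0.176
grasp_force: 14.0
```

play_rows(
  moves=[
    [[0,0,-20,0,0,0],[0,0,-40,0,0,0],[0,0,-40,0,0,0],[0,0,-40,0,0,0],[0,0,-28,0,0,0]],
  ],
)

```text
time_s: 18.95
position: [0.5012, -0.2405, 0.205]
tcp_rot: [[0.064, 0.998, 0.003], [0.998, -0.064, -0.002], [-0.002, 0.003, -1.0]]
force: [0.6, -0.4, 0.7]
opening: 0.008
grasp_force: 0.0
```

play_rows(
  moves=[
    [[20,-1,0,0,0,0],[37,-2,0,0,0,0],[40,-2,0,0,0,0],[40,-2,0,0,0,0],[40,-2,0,0,0,0]],
  ],
)

```text
time_s: 19.45
position: [0.5025, -0.0614, 0.2022]
tcp_rot: [[0.065, 0.998, 0.0], [0.998, -0.065, 0.0], [0.0, 0.0, -1.0]]
force: [0.2, -0.4, 0.1]
opening: 0.007
grasp_force: 0.0
```

play_rows(
  moves=[
    [[40,-2,0,0,0,0],[40,-2,0,0,0,0],[40,-2,0,0,0,0],[40,-2,0,0,0,0],[20,0,0,0,0,0]],
  ],
)

```text
time_s: 19.95
position: [0.5056, 0.1203, 0.2022]
tcp_rot: [[0.061, 0.998, -0.0], [0.998, -0.061, 0.001], [0.001, -0.0, -1.0]]
force: [0.5, -0.6, -0.6]
opening: 0.005
grasp_force: 0.0
```

play_rows(
  moves=[
    [[0,0,0,0,0,0.04],[0,0,0,0,0,0],[0,0,0,0,0,0],[0,0,0,0,0,0]],
  ],
)

```text
time_s: 20.35
position: [0.5064, 0.1168, 0.2021]
tcp_rot: [[0.104, 0.995, -0.0], [0.995, -0.104, -0.0], [-0.0, -0.0, -1.0]]
force: [-0.6, -0.2, 0.0]
opening: 0.002
grasp_force: 0.0
```

Run:
```python
from h import *
s=bot.read_state();print({k:np.round(s[k],4).tolist() for k in ["time_s","position","tcp_rot","force","opening","grasp_force"]})
R=np.array(s["tcp_rot"]);print(R.T@(np.array([.5064,.1177,.15])-s["position"])*1000)
p=bot.capture("wrist");cv2.imwrite("pics/w5.png",p["image"])
np.savez("w5.npz",**{k:p[k] for k in ["R","t","fx","fy","cx","cy"]})
```

```text
{'time_s': 20.35, 'position': [0.5064, 0.1168, 0.2021], 'tcp_rot': [[0.1042, 0.9946, -0.0001], [0.9946, -0.1042, -0.0001], [-0.0001, -0.0001, -1.0]], 'force': [-0.5618, -0.2196, 0.0075], 'opening': 0.0016, 'grasp_force': 0.0}
[ 0.91313852 -0.09699504 52.14657686]
```

View pics/w5.png

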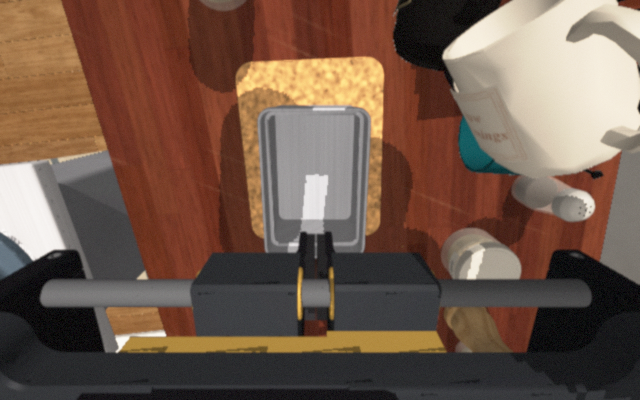

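The lid slipped out at the lift: the hand is empty. The picture shows the undisturbed tin, with rim corners at about (259,107), (371,107), (364,252) and (266,251). I'll use it to check the tin's pose and then find the lid.

Run:
```python
from h import *
p=np.load("w5.npz")
W=np.array([ray(p,u,.105)[:2] for u in [(259,107),(371,107),(364,252),(266,251)]],np.float32)*1000
print(W.round(1), cv2.minAreaRect(W), W.mean(0))
for n in ["top","scene"]:
    q=bot.capture(n)
    for k,z in [("lid_grip",.032),("lid_foot",0)]:
        for d in bot.pinpoint(q,k)[:1]: print(n,k,d["centre"],d["confidence"],ray(q,d["centre"],z))
    for d in bot.silhouettes(q,"lid_grip")[:1]: print(d["confidence"],d["centre"],rect(q,d["pixels"],.014))
```

```text
[[466.6 197.6]
 [563.  187.5]
 [549.2  48.3]
 [451.5  59.6]] ((507.54058837890625, 122.9471435546875), (139.94863891601562, 98.36332702636719), 84.06261444091797) [507.58264 123.23281]
top lid_grip [370.9, 215.9] 0.9 [ 0.49511745 -0.24038167  0.032     ]
top lid_foot [370.4, 212.8] 0.86 [ 0.50905673 -0.24328409  0.        ]
0.95 [370.3, 215.6] ((496.9535217285156, -237.90806579589844), (144.3677978515625, 94.76453399658203), 88.67474365234375)
scene lid_grip [393.6, 225.2] 0.81 [ 0.5002408  -0.23060967  0.032     ]
scene lid_foot [398.7, 238.2] 0.92 [ 0.49870965 -0.24560034  0.        ]
0.85 [395.9, 235.0] ((503.2337951660156, -243.1099853515625), (137.4990234375, 136.517578125), 86.53913116455078)
```

play_rows(
  moves=[
    [[-43,4,0,0,0,0],[-43,4,0,0,0,0],[-43,4,0,0,0,0],[-43,4,0,0,0,0],[-43,4,0,0,0,0]],
  ],
  fingers=1,
)

```text
time_s: 21.3
position: [0.5039, -0.1003, 0.2023]
tcp_rot: [[0.104, 0.995, 0.0], [0.995, -0.104, -0.0], [-0.0, 0.0, -1.0]]
force: [1.1, -0.3, -0.1]
opening: 0.374
grasp_force: 0.0
```

play_rows(
  moves=[
    [[-43,4,0,0,0,0],[-43,4,0,0,0,0],[-43,3,0,0,0,0],[-43,3,0,0,0,0],[0,0,38,0,0,-0.04]],
  ],
)

```text
time_s: 21.8
position: [0.5045, -0.2807, 0.1685]
tcp_rot: [[0.068, 0.998, 0.013], [0.998, -0.068, -0.013], [-0.012, 0.014, -1.0]]
force: [1.5, 0.6, -0.4]
opening: 0.834
grasp_force: 0.0
```

play_rows(
  moves=[
    [[0,0,0,0,0,0],[0,0,0,0,0,0],[0,0,0,0,0,0],[0,0,0,0,0,0]],
  ],
)

```text
time_s: 22.2
position: [0.5009, -0.2707, 0.1656]
tcp_rot: [[0.063, 0.998, 0.002], [0.998, -0.063, -0.001], [-0.001, 0.002, -1.0]]
force: [-0.4, 0.0, -0.9]
opening: 0.992
grasp_force: 0.0
```

Run:
```python
from h import *
s=bot.read_state();print({k:np.round(s[k],4).tolist() for k in ["time_s","position","tcp_rot","force","opening"]})
p=bot.capture("wrist");cv2.imwrite("pics/w6.png",p["image"])
np.savez("w6.npz",**{k:p[k] for k in ["R","t","fx","fy","cx","cy"]})
for q,z in [("lid_grip",.032),("lid_foot",0)]:
    for d in bot.pinpoint(p,q)[:1]: print(q,d["centre"],d["confidence"],ray(p,d["centre"],z))
for d in bot.silhouettes(p,"lid_grip")[:1]: print(d["confidence"],d["centre"],rect(p,d["pixels"],.014))
```

```text
{'time_s': 22.2, 'position': [0.5009, -0.2707, 0.1656], 'tcp_rot': [[0.0627, 0.998, 0.0018], [0.998, -0.0627, -0.0014], [-0.0013, 0.0019, -1.0]], 'force': [-0.4412, 0.0256, -0.8888], 'opening': 0.9922}
lid_grip [309.7, 152.6] 0.74 [ 0.49815408 -0.24032137  0.032     ]
lid_foot [310.5, 144.5] 0.73 [ 0.49881111 -0.23681331  0.        ]
0.68 [313.3, 141.4] ((499.2838134765625, -238.28585815429688), (140.6056671142578, 97.39948272705078), 86.39161682128906)
```

View pics/w6.png

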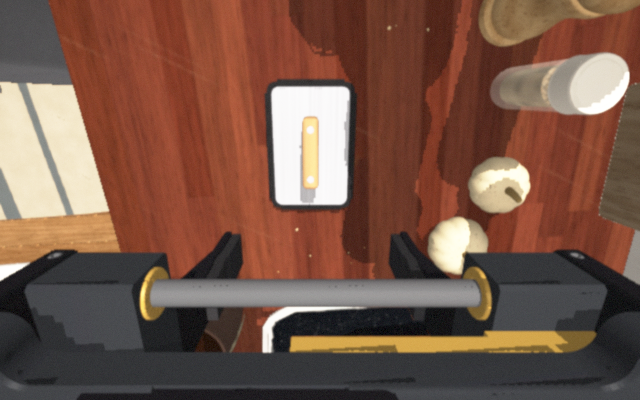

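The lid still lies flat: its outline spans (267,81) to (354,208), with the grip top from (311,117) to (311,188). I'll regrasp deeper, let the force build up, and lift gently.

```bash
python3 - <<'E'
from h import *
p=np.load("w6.npz")
a,b=ray(p,(310.7,117),.05),ray(p,(310.8,188.5),.05);c=(a+b)/2;print(a,b,c,np.linalg.norm(a-b))
s=bot.read_state();R=np.array(s["tcp_rot"]);print(R.T@(np.array([c[0],c[1],.031])-s["position"])*1000)
E
python3 st.py
```

```text
[ 0.50181576 -0.20402567  0.05      ] [ 0.49729101 -0.2733094   0.05      ] [ 0.49955338 -0.23866753  0.05      ] 0.0694313236986872
[ 32.18825743  -3.16870348 133.95787536]
{'time_s': 22.4, 'position': [0.5005, -0.2709, 0.165], 'force': [-0.0856, 1.3657, -0.0702], 'moment': [0.016, -0.0951, -0.0078], 'opening': 0.9965}
```

play_rows(
  moves=[
    [[32,-1.5,0,0,0,0],[0,0,40,0,0,0],[0,0,40,0,0,0],[0,0,30,0,0,0],[0,0,10,0,0,0]],
  ],
)

```text
time_s: 22.9
position: [0.499, -0.2377, 0.0417]
tcp_rot: [[0.064, 0.998, -0.004], [0.998, -0.064, 0.003], [0.003, -0.004, -1.0]]
force: [-0.7, -0.0, -0.2]
opening: 1.0
grasp_force: 0.0
```

play_rows(
  moves=[
    [[0,0,5,0,0,0],[0,0,4,0,0,0],[0,0,3,0,0,0],[0,0,0,0,0,0],[0,0,0,0,0,0]],
  ],
)

```text
time_s: 23.4
position: [0.5011, -0.2395, 0.033]
tcp_rot: [[0.064, 0.998, 0.001], [0.998, -0.064, -0.001], [-0.001, 0.001, -1.0]]
force: [1.0, -0.0, -0.1]
opening: 0.999
grasp_force: 0.0
```

play_rows(
  moves=[
    [[0,0,0,0,0,0],[0,0,0,0,0,0],[0,0,0,0,0,0],[0,0,0,0,0,0],[0,0,0,0,0,0]],
  ],
  fingers=-1,
)

```text
time_s: 23.9
position: [0.5006, -0.2391, 0.0322]
tcp_rot: [[0.064, 0.998, -0.0], [0.998, -0.064, 0.0], [0.0, -0.0, -1.0]]
force: [0.4, -0.0, 0.3]
opening: 0.627
grasp_force: 0.0
```

play_rows(
  moves=[
    [[0,0,0,0,0,0],[0,0,0,0,0,0],[0,0,0,0,0,0],[0,0,0,0,0,0],[0,0,0,0,0,0]],
  ],
)

```text
time_s: 24.4
position: [0.5002, -0.2389, 0.0321]
tcp_rot: [[0.064, 0.998, -0.001], [0.998, -0.064, 0.0], [0.0, -0.001, -1.0]]
force: [-0.1, 0.5, 0.4]
opening: 0.173
grasp_force: 30.3
```

play_rows(
  moves=[
    [[0,0,0,0,0,0],[0,0,0,0,0,0],[0,0,0,0,0,0],[0,0,0,0,0,0],[0,0,0,0,0,0]],
  ],
)

```text
time_s: 24.9
position: [0.5005, -0.239, 0.0321]
tcp_rot: [[0.064, 0.998, -0.0], [0.998, -0.064, 0.0], [0.0, -0.0, -1.0]]
force: [-1.5, -0.0, -0.4]
opening: 0.172
grasp_force: 30.0
```

play_rows(
  moves=[
    [[0,0,-2,0,0,0],[0,0,-4,0,0,0],[0,0,-4,0,0,0],[0,0,0,0,0,0]],
  ],
)

```text
time_s: 25.3
position: [0.5012, -0.2395, 0.0429]
tcp_rot: [[0.064, 0.998, 0.001], [0.998, -0.064, -0.001], [-0.001, 0.002, -1.0]]
force: [0.3, -0.5, -2.1]
opening: 0.176
grasp_force: 30.0
```

Held at 30 N. Now I'll lift it and carry it over.

play_rows(
  moves=[
    [[0,0,-15,0,0,0],[0,0,-30,0,0,0],[0,0,-35,0,0,0],[0,0,-35,0,0,0],[0,0,-25,0,0,0]],
  ],
)

```text
time_s: 25.8
position: [0.5012, -0.2395, 0.1845]
tcp_rot: [[0.064, 0.998, 0.002], [0.998, -0.064, -0.002], [-0.002, 0.002, -1.0]]
force: [0.1, -0.4, -2.8]
opening: 0.17
grasp_force: 30.0
```

play_rows(
  moves=[
    [[10,0,-7,0,0,0],[20,-1,0,0,0,0],[30,-2,0,0,0,0],[30,-2,0,0,0,0],[30,-2,0,0,0,0]],
  ],
)

```text
time_s: 26.3
position: [0.5, -0.1167, 0.1878]
tcp_rot: [[0.064, 0.998, -0.002], [0.998, -0.064, 0.002], [0.002, -0.003, -1.0]]
force: [0.9, -0.3, -1.7]
opening: 0.171
grasp_force: 30.0
```

play_rows(
  moves=[
    [[30,-2,0,0,0,0],[30,-2,0,0,0,0],[30,-2,0,0,0,0],[30,-2,0,0,0,0],[30,-2,0,0,0,0]],
  ],
)

```text
time_s: 26.8
position: [0.4993, 0.0335, 0.1879]
tcp_rot: [[0.064, 0.998, -0.003], [0.998, -0.064, 0.001], [0.001, -0.003, -1.0]]
force: [0.0, -0.4, -1.4]
opening: 0.169
grasp_force: 30.0
```

play_rows(
  moves=[
    [[30,-1,0,0,0,0],[30,-1,0,0,0,0],[20,0,0,0,0,0],[7,0,0,0,0,0.04],[0,0,0,0,0,0]],
  ],
)

```text
time_s: 27.3
position: [0.5029, 0.1201, 0.1879]
tcp_rot: [[0.101, 0.995, -0.003], [0.995, -0.101, 0.0], [0.0, -0.003, -1.0]]
force: [-0.0, 0.7, -2.0]
opening: 0.168
grasp_force: 30.0
```

play_rows(
  moves=[
    [[0,0,0,0,0,0],[0,0,0,0,0,0],[0,0,0,0,0,0]],
  ],
)

```text
time_s: 27.6
position: [0.5043, 0.1178, 0.1889]
tcp_rot: [[0.105, 0.995, -0.0], [0.995, -0.105, -0.0], [-0.0, -0.0, -1.0]]
force: [0.4, 0.2, -1.4]
opening: 0.172
grasp_force: 30.0
```

Run:
```python
from h import *
s=bot.read_state();print({k:np.round(s[k],4).tolist() for k in ["time_s","position","tcp_rot","force","moment","opening","grasp_force"]})
R=np.array(s["tcp_rot"]);print(R.T@(np.array([.5066,.1181,.15])-s["position"])*1000)
```

```text
{'time_s': 27.6, 'position': [0.5043, 0.1178, 0.1889], 'tcp_rot': [[0.1046, 0.9945, -0.0005], [0.9945, -0.1046, -0.0001], [-0.0001, -0.0005, -1.0]], 'force': [0.449, 0.1625, -1.3805], 'moment': [-0.0481, -0.1057, -0.0051], 'opening': 0.1717, 'grasp_force': 29.9985}
[ 0.59231868  2.25745233 38.93873735]
```

play_rows(
  moves=[
    [[0.6,2.2,0,0,0,0],[0,0,20,0,0,0],[0,0,15,0,0,0],[0,0,10,0,0,0],[0,0,3,0,0,0]],
  ],
)

```text
time_s: 28.1
position: [0.5062, 0.1184, 0.1401]
tcp_rot: [[0.104, 0.995, -0.002], [0.995, -0.104, -0.0], [-0.0, -0.002, -1.0]]
force: [0.6, 0.7, -1.9]
opening: 0.17
grasp_force: 30.0
```

play_rows(
  moves=[
    [[0,0,0,0,0,0],[0,0,0,0,0,0],[0,0,0,0,0,0]],
  ],
)

```text
time_s: 28.4
position: [0.5074, 0.1187, 0.1418]
tcp_rot: [[0.104, 0.995, 0.002], [0.995, -0.104, 0.0], [0.0, 0.002, -1.0]]
force: [-0.8, -0.5, -2.1]
opening: 0.171
grasp_force: 30.0
```

```bash
python3 st.py
python3 - <<'E'
from h import *
p=bot.capture("wrist")
np.savez("w7.npz",**{k:p[k] for k in ["R","t","fx","fy","cx","cy"]})
cv2.imwrite("pics/w7.png",cv2.resize(p["image"][70:270,180:450],(800,593),interpolation=cv2.INTER_CUBIC))
E
```

```text
{'time_s': 28.4, 'position': [0.5074, 0.1187, 0.1418], 'force': [-0.7738, -0.5187, -2.1207], 'moment': [0.0143, -0.1071, 0.0231], 'opening': 0.1709}
```

View pics/w7.png

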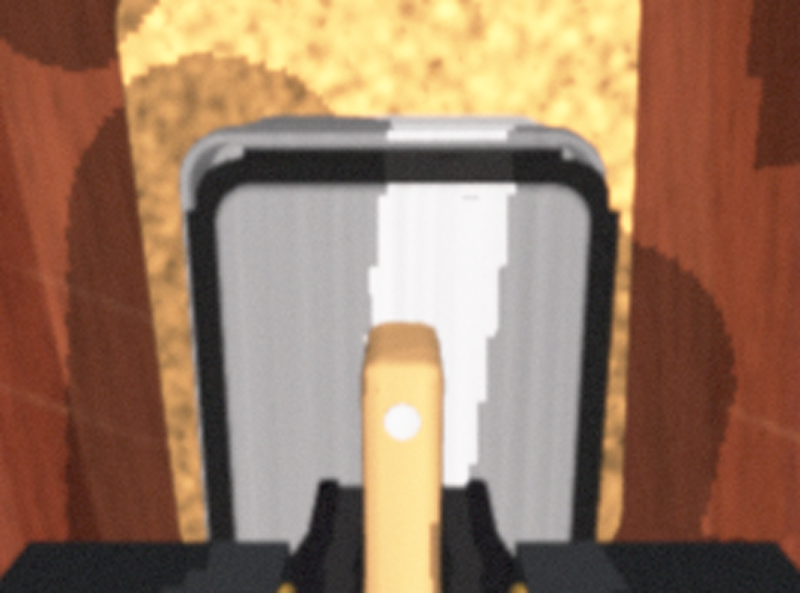

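The held lid (black lips spanning columns 188 to 616) sits nearly centred over the tin rim (visible from 182 to 608 at the far-left end, top row about 120).

```bash
python3 - <<'E'
from h import *
p=np.load("w7.npz"); s=800/270
f=lambda u,z: ray(p,(180+u[0]/s,70+u[1]/s),z)[:2]*1000
ex=np.array([.9946,-.1038]);ey=np.array([.1038,.9946])
for z,a,b in [(.105,(182,190),(608,190)),(.121,(188,215),(616,215)),(.124,(188,215),(616,215))]:
    A,B=f(a,z)@ex,f(b,z)@ex; print(z,A,B,B-A,(A+B)/2)
print("grip",f((403,345),.158)@ex,"tin end",f((400,120),.105)@ey,"lid end",f((400,150),.124)@ey)
E
python3 st.py
```

```text
0.105 441.8514447482323 541.591526252104 99.74008150387169 491.72148550016817
0.121 446.5344810550486 540.0858894668252 93.55140841177655 493.3101852609369
0.124 447.22683369963727 539.3720933557713 92.14525965613404 493.2994635277043
grip 493.36807515585843 tin end 246.4956662138603 lid end 241.149918671597
{'time_s': 28.45, 'position': [0.5072, 0.1188, 0.1418], 'force': [0.0021, -0.0936, -1.2933], 'moment': [-0.0012, -0.1442, 0.044], 'opening': 0.1716}
```

play_rows(
  moves=[
    [[0,-1,0,0,0,0],[0,0,2,0,0,0],[0,0,2,0,0,0],[0,0,1,0,0,0],[0,0,0,0,0,0]],
  ],
)

```text
time_s: 28.95
position: [0.5055, 0.1188, 0.1359]
tcp_rot: [[0.104, 0.995, -0.001], [0.995, -0.104, 0.0], [-0.0, -0.001, -1.0]]
force: [-0.6, 0.2, -1.5]
opening: 0.172
grasp_force: 30.0
```

play_rows(
  moves=[
    [[0,0,1,0,0,0],[0,0,1,0,0,0],[0,0,0,0,0,0],[0,0,0,0,0,0]],
  ],
)

```text
time_s: 29.35
position: [0.5058, 0.1189, 0.1341]
tcp_rot: [[0.104, 0.995, 0.0], [0.995, -0.104, -0.0], [-0.0, 0.0, -1.0]]
force: [-0.4, -0.1, -2.3]
opening: 0.172
grasp_force: 30.0
```

```bash
python3 st.py
```

```text
{'time_s': 29.35, 'position': [0.5058, 0.1189, 0.1341], 'force': [-0.431, -0.1224, -2.2876], 'moment': [-0.0105, -0.0814, 0.0165], 'opening': 0.1722}
```

The underside is 3 mm below the rim and contact-free, so the lid has entered. Continuing.

play_rows(
  moves=[
    [[0,0,1,0,0,0],[0,0,1,0,0,0],[0,0,0,0,0,0],[0,0,0,0,0,0]],
  ],
)

```text
time_s: 29.75
position: [0.5056, 0.1191, 0.1323]
tcp_rot: [[0.104, 0.995, -0.0], [0.995, -0.104, 0.0], [0.0, -0.0, -1.0]]
force: [-0.4, 1.5, 0.6]
opening: 0.171
grasp_force: 30.0
```

play_rows(
  moves=[
    [[0,0,1,0,0,0],[0,0,1,0,0,0],[0,0,0,0,0,0],[0,0,0,0,0,0]],
  ],
)

```text
time_s: 30.15
position: [0.5059, 0.119, 0.1303]
tcp_rot: [[0.104, 0.995, 0.0], [0.995, -0.104, 0.0], [0.0, 0.0, -1.0]]
force: [-1.1, 2.3, 3.2]
opening: 0.169
grasp_force: 30.0
```

```bash
python3 st.py
```

```text
{'time_s': 30.15, 'position': [0.5059, 0.119, 0.1303], 'force': [-1.1073, 2.2858, 3.1712], 'moment': [0.4145, 0.0645, 0.0441], 'opening': 0.1692}
```

play_rows(
  moves=[
    [[0.8,0,1,0,0,0],[0,0,1,0,0,0],[0,0,0,0,0,0],[0,0,0,0,0,0]],
  ],
)

```text
time_s: 30.55
position: [0.5061, 0.1197, 0.128]
tcp_rot: [[0.104, 0.995, 0.0], [0.995, -0.104, 0.0], [0.0, 0.0, -1.0]]
force: [-0.5, 2.8, 1.2]
opening: 0.17
grasp_force: 30.0
```

play_rows(
  moves=[
    [[0,0,1,0,0,0],[0,0,1,0,0,0],[0,0,0,0,0,0],[0,0,0,0,0,0]],
  ],
)

```text
time_s: 30.95
position: [0.5057, 0.1193, 0.1259]
tcp_rot: [[0.104, 0.995, -0.0], [0.995, -0.104, -0.0], [-0.001, -0.0, -1.0]]
force: [0.8, -0.7, -0.6]
opening: 0.17
grasp_force: 30.0
```

```bash
python3 st.py
```

```text
{'time_s': 30.95, 'position': [0.5057, 0.1193, 0.1259], 'force': [0.7652, -0.7261, -0.5687], 'moment': [-0.0193, -0.1662, 0.0169], 'opening': 0.1699}
```

play_rows(
  moves=[
    [[0,0,1,0,0,0],[0,0,1,0,0,0],[0,0,0,0,0,0],[0,0,0,0,0,0]],
  ],
)

```text
time_s: 31.35
position: [0.5057, 0.1195, 0.124]
tcp_rot: [[0.104, 0.995, -0.0], [0.995, -0.104, -0.0], [-0.0, -0.0, -1.0]]
force: [0.2, -0.4, 0.5]
opening: 0.171
grasp_force: 30.0
```

play_rows(
  moves=[
    [[0,0,1,0,0,0],[0,0,1,0,0,0],[0,0,0,0,0,0],[0,0,0,0,0,0]],
  ],
)

```text
time_s: 31.75
position: [0.5058, 0.1196, 0.122]
tcp_rot: [[0.104, 0.995, -0.0], [0.995, -0.104, 0.0], [0.0, -0.0, -1.0]]
force: [0.1, 0.3, 0.7]
opening: 0.174
grasp_force: 30.0
```

```bash
python3 st.py
```

```text
{'time_s': 31.75, 'position': [0.5058, 0.1196, 0.122], 'force': [0.1105, 0.266, 0.7365], 'moment': [0.0573, -0.0654, -0.0326], 'opening': 0.1743}
```

play_rows(
  moves=[
    [[0,0,1,0,0,0],[0,0,1,0,0,0],[0,0,0,0,0,0],[0,0,0,0,0,0]],
  ],
)

```text
time_s: 32.15
position: [0.5058, 0.1196, 0.12]
tcp_rot: [[0.104, 0.995, -0.0], [0.995, -0.104, 0.0], [0.0, -0.0, -1.0]]
force: [-0.2, 0.2, 0.3]
opening: 0.171
grasp_force: 30.0
```

play_rows(
  moves=[
    [[0,0,1,0,0,0],[0,0,1,0,0,0],[0,0,0,0,0,0],[0,0,0,0,0,0]],
  ],
)

```text
time_s: 32.55
position: [0.5058, 0.1196, 0.118]
tcp_rot: [[0.104, 0.995, -0.0], [0.995, -0.104, 0.0], [0.0, -0.0, -1.0]]
force: [0.5, 0.6, 0.0]
opening: 0.173
grasp_force: 30.0
```

```bash
python3 st.py
```

```text
{'time_s': 32.55, 'position': [0.5058, 0.1196, 0.118], 'force': [0.5313, 0.5854, 0.0202], 'moment': [0.0602, -0.0582, 0.0455], 'opening': 0.1726}
```

play_rows(
  moves=[
    [[0,0,1,0,0,0],[0,0,1,0,0,0],[0,0,0,0,0,0],[0,0,0,0,0,0]],
  ],
)

```text
time_s: 32.95
position: [0.5058, 0.1196, 0.116]
tcp_rot: [[0.104, 0.995, -0.0], [0.995, -0.104, 0.0], [0.0, -0.0, -1.0]]
force: [-0.8, 1.2, 0.2]
opening: 0.171
grasp_force: 30.0
```

```bash
python3 st.py
```

```text
{'time_s': 32.95, 'position': [0.5058, 0.1196, 0.116], 'force': [-0.7978, 1.2281, 0.1521], 'moment': [0.0202, -0.0511, 0.0183], 'opening': 0.1708}
```

play_rows(
  moves=[
    [[0,0,1,0,0,0],[0,0,0,0,0,0],[0,0,0,0,0,0]],
  ],
)

```text
time_s: 33.25
position: [0.5058, 0.1196, 0.1151]
tcp_rot: [[0.104, 0.995, 0.0], [0.995, -0.104, -0.0], [0.0, 0.0, -1.0]]
force: [0.2, -0.5, -0.0]
opening: 0.169
grasp_force: 30.0
```

```bash
python3 st.py
```

```text
{'time_s': 33.25, 'position': [0.5058, 0.1196, 0.1151], 'force': [0.1731, -0.5345, -0.0115], 'moment': [0.0899, -0.0552, 0.0272], 'opening': 0.1688}
```

Run:
```python
from h import *
old=cv2.resize(cv2.imread("pics/w7.png"),(270,200),interpolation=cv2.INTER_AREA)
p=bot.capture("wrist");new=p["image"][70:270,180:450]
cv2.imwrite("now.png",p["image"])
for n,im in [("old",old),("new",new)]:
    h=cv2.cvtColor(im,cv2.COLOR_BGR2HSV)
    m=cv2.inRange(h,(8,60,120),(25,255,255)); m[:,:105]=0;m[:,170:]=0;m[:90]=0
    print(n,[(r,*(np.flatnonzero(m[r])[[0,-1]]) ) if m[r].any() else (r,) for r in range(95,185,8)])
    print([r for r in range(200) if m[r].sum()>255*5][:1])
    d=(h[:,:,2]<70); # black lip
    for c in (100,135,165): print(c,[r for r in range(30,110) if d[r,c]])
    print([c for c in range(270) if d[100,c]][:14],[c for c in range(270) if d[100,c]][-14:])
for q in ["lid_grip","lid_foot"]:
    for d in bot.pinpoint(p,q)[:1]: print(q,d["centre"],d["confidence"])
for n in ["scene"]:
    q=bot.capture(n)
    for k in ["lid_grip","lid_foot"]:
        for d in bot.pinpoint(q,k)[:1]: print(n,k,d["centre"],d["confidence"])
    s=bot.read_state();T=np.array(s["position"]);
    for dz in (-.004,0,.004): print(proj(q,T+[0,0,dz]))
```

```text
old [(95,), (103,), (111, np.int64(125), np.int64(146)), (119, np.int64(123), np.int64(147)), (127, np.int64(122), np.int64(149)), (135, np.int64(122), np.int64(148)), (143, np.int64(122), np.int64(148)), (151, np.int64(122), np.int64(148)), (159, np.int64(122), np.int64(148)), (167, np.int64(123), np.int64(148)), (175, np.int64(123), np.int64(148)), (183, np.int64(123), np.int64(147))]
[109]
100 [51, 52, 53, 54, 55, 56, 57, 58, 59, 60, 61]
135 [51, 52, 53, 54, 55, 56, 57, 58, 59, 60]
165 [51, 52, 53, 54, 55, 56, 57, 58, 59, 60]
[66, 67, 68, 69, 70, 71, 72, 73, 198, 199, 200, 201, 202, 203] [68, 69, 70, 71, 72, 73, 198, 199, 200, 201, 202, 203, 204, 205]
new [(95,), (103,), (111, np.int64(125), np.int64(145)), (119, np.int64(123), np.int64(147)), (127, np.int64(122), np.int64(149)), (135, np.int64(122), np.int64(148)), (143, np.int64(122), np.int64(148)), (151, np.int64(122), np.int64(148)), (159, np.int64(122), np.int64(148)), (167, np.int64(123), np.int64(148)), (175, np.int64(123), np.int64(147)), (183, np.int64(123), np.int64(147))]
[109]
100 [53, 54, 55, 56, 57, 58, 59, 60, 61]
135 [53, 54, 55, 56, 57, 58, 59, 60]
165 [53, 54, 55, 56, 57, 58, 59, 60]
[65, 66, 67, 68, 69, 70, 71, 72, 73, 198, 199, 200, 201, 202] [67, 68, 69, 70, 71, 72, 73, 198, 199, 200, 201, 202, 203, 204]
lid_grip [315.7, 237.5] 0.97
lid_foot [313.6, 218.5] 0.72
scene lid_grip [274.0, 173.6] 0.9
scene lid_foot [270.5, 182.3] 0.78
[271.16927557 173.94108101]
[271.0674886  172.55494504]
[270.96542563 171.16505051]
```

No slip in the hand, so the lid is well in. I'll continue gently until it meets the bead.

play_rows(
  moves=[
    [[0,0,0.5,0,0,0],[0,0,0,0,0,0]],
  ],
)

```text
time_s: 33.75
position: [0.5057, 0.1197, 0.1147]
tcp_rot: [[0.104, 0.995, -0.0], [0.995, -0.104, 0.0], [0.0, -0.0, -1.0]]
force: [-1.3, 0.0, 1.4]
opening: 0.175
grasp_force: 30.0
```

play_rows(
  moves=[
    [[0,0,0.5,0,0,0],[0,0,0,0,0,0]],
  ],
)

```text
time_s: 33.95
position: [0.5055, 0.1197, 0.1144]
tcp_rot: [[0.104, 0.995, -0.0], [0.995, -0.104, 0.0], [0.0, -0.0, -1.0]]
force: [-1.1, 1.0, 3.9]
opening: 0.172
grasp_force: 30.0
```

```bash
python3 st.py
```

```text
{'time_s': 33.95, 'position': [0.5055, 0.1197, 0.1144], 'force': [-1.0834, 1.0289, 3.8899], 'moment': [0.0539, 0.1588, 0.0209], 'opening': 0.1718}
```

play_rows(
  moves=[
    [[0,0,0.5,0,0,0],[0,0,0,0,0,0]],
  ],
)

```text
time_s: 34.15
position: [0.5056, 0.1197, 0.1143]
tcp_rot: [[0.104, 0.995, -0.0], [0.995, -0.104, 0.0], [0.0, -0.0, -1.0]]
force: [-2.9, 1.2, 7.8]
opening: 0.171
grasp_force: 30.0
```

play_rows(
  moves=[
    [[0,0,0.5,0,0,0],[0,0,0,0,0,0],[0,0,0,0,0,0]],
  ],
)

```text
time_s: 34.45
position: [0.5056, 0.1197, 0.1142]
tcp_rot: [[0.104, 0.995, 0.0], [0.995, -0.104, -0.0], [-0.0, 0.0, -1.0]]
force: [-3.4, 0.5, 11.3]
opening: 0.17
grasp_force: 30.0
```

```bash
python3 st.py
```

```text
{'time_s': 34.45, 'position': [0.5056, 0.1197, 0.1142], 'force': [-3.3917, 0.4949, 11.2918], 'moment': [-0.0457, 0.5524, 0.0142], 'opening': 0.1699}
```

The lid is firm on the bead at home height (TCP z 0.1142, 11 N, no further motion). I'll unload, open just a little so the fingers stay inside the mouth, and rise.

play_rows(
  moves=[
    [[0,0,-0.5,0,0,0],[0,0,-0.5,0,0,0],[0,0,-0.5,0,0,0],[0,0,0,0,0,0]],
  ],
)

```text
time_s: 34.85
position: [0.5055, 0.1197, 0.1144]
tcp_rot: [[0.104, 0.995, -0.001], [0.995, -0.104, 0.0], [0.0, -0.001, -1.0]]
force: [-1.7, -0.4, 0.9]
opening: 0.173
grasp_force: 30.0
```

play_rows(
  moves=[
    [[0,0,0,0,0,0],[0,0,0,0,0,0],[0,0,0,0,0,0],[0,0,0,0,0,0],[0,0,0,0,0,0]],
  ],
  fingers=-0.3,
)

```text
time_s: 35.35
position: [0.506, 0.1196, 0.1146]
tcp_rot: [[0.104, 0.995, 0.0], [0.995, -0.104, -0.0], [-0.0, 0.0, -1.0]]
force: [0.9, -0.3, -1.0]
opening: 0.345
grasp_force: 0.0
```

play_rows(
  moves=[
    [[0,0,-5,0,0,0],[0,0,-10,0,0,0],[0,0,-25,0,0,0],[0,0,-40,0,0,0],[0,0,-20,0,0,0]],
  ],
)

```text
time_s: 35.85
position: [0.5074, 0.1197, 0.2183]
tcp_rot: [[0.104, 0.995, 0.005], [0.995, -0.104, 0.0], [0.001, 0.005, -1.0]]
force: [0.9, -0.0, 1.0]
opening: 0.351
grasp_force: 0.0
```

play_rows(
  moves=[
    [[-40,0,0,0,0,0],[0,0,0,0,0,0],[0,0,0,0,0,0],[0,0,0,0,0,0]],
  ],
)

```text
time_s: 36.25
position: [0.5015, 0.0803, 0.2148]
tcp_rot: [[0.104, 0.995, -0.0], [0.995, -0.104, 0.0], [0.0, -0.0, -1.0]]
force: [-0.4, -0.0, 0.9]
opening: 0.346
grasp_force: 0.0
```

Run:
```python
from h import *
s=bot.read_state();print({k:np.round(s[k],4).tolist() for k in ["time_s","position","force","opening"]})
a=bot.capture("wrist");b=bot.capture("scene")
np.save("now.npy",a["image"])
for p in (a,b):
  for k,z in [("lid_grip",.115),("lid_foot",.083)]:
    for d in bot.pinpoint(p,k)[:1]: print(k,d["centre"],round(d["confidence"],2),ray(p,d["centre"],z),proj(p,[.5065,.1185,z]))
# grip height: triangulate
def ln(p,uv):
    R=np.array(p["R"]);return -R.T@np.array(p["t"]),R.T@np.array([(uv[0]-p["cx"])/p["fx"],(uv[1]-p["cy"])/p["fy"],1])
try:
    L=[ln(p,bot.pinpoint(p,"lid_grip")[0]["centre"]) for p in (a,b)]
    A=sum(np.eye(3)-np.outer(d,d)/(d@d) for c,d in L);B=sum((np.eye(3)-np.outer(d,d)/(d@d))@c for c,d in L);print(np.linalg.solve(A,B))
except Exception as e: print(e)
h=cv2.cvtColor(a["image"],cv2.COLOR_BGR2HSV)
u0=proj(a,[.5065,.1185,.133]).astype(int);print(u0)
m=cv2.inRange(h,(8,60,120),(25,255,255));w=np.zeros_like(m);w[u0[1]-50:u0[1]+50,u0[0]-22:u0[0]+22]=1;m*=w
r=np.flatnonzero(m.sum(1)>255*5);c=np.flatnonzero(m.sum(0)>255*5);print(r[[0,-1]],c[[0,-1]])
for z in (.128,.133,.138): 
    print(z,np.linalg.norm(ray(a,(c.mean(),r[0]),z)-ray(a,(c.mean(),r[-1]),z)))
```

```text
{'time_s': 36.25, 'position': [0.5015, 0.0803, 0.2148], 'force': [-0.3845, -0.0394, 0.851], 'opening': 0.3458}
lid_foot [314.4, 142.8] 0.6 [0.50561308 0.1206622  0.083     ] [315.4962971  144.84869716]
lid_foot [274.3, 183.0] 0.71 [0.51197991 0.115739   0.083     ] [272.37155047 183.54083364]
list index out of range
[315 153]
[109 190] [306 324]
0.128 0.07051987511433921
0.133 0.06919226475771076
0.138 0.0678646544010823
```

```bash
python3 -c "
from rig import bot
print(bot.hand_in())"
```

```text
the job is handed in; nothing more can be done
None
```

I touched the tin at both near-side corners and its right end, pressed the lid down onto the bead, let go, and handed the job in at about 36 s. The lid slipped out of the first grasp at lift-off but stayed in place, and I regrasped it. No verdict came back. By my readings the grip centre is about 114 mm above the worktop, inside the 112 to 117.5 mm window.

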